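# Fit the stop clip, then hold the microscope arm ready over its pole

### The job

Clip the sprung clip around the upper half of the microscope stand's pole, lying level, as a stop, and let go of it. Then pick up the cast focus arm by its balance point and finish while holding it: level and still, its collar hole centred over the pole and its underside about 3 cm above the pole's top, touching nothing but the gripper, with the clip still on the pole. Do not knock or move the vials, the tub or the brush.

Things in the scene. Friction and masses are not known exactly. Their poses are not given: they have to be found in the camera images.
- stand: Fixed microscope stand: white base plate 18 mm thick with an upright bare steel pole, 20 mm in diameter, top 210 mm above the bench. Origin on the bench under the pole's axis, z up; the plate spans x = -135 to +35 mm, y = -75 to +75 mm of this frame (mainly towards the robot). A 38 mm foot collar surrounds the pole from 18 to 30 mm up.
- pole_top (a point): Centre of the top face of the stand's pole, 210 mm above the bench.
- clip: Black sprung clip like a big clothes peg, 50 g, lying flat, 24 mm high, two mirrored halves on an upright hinge pin. Origin on the pin at the underside, z up. Closed, x is the centre line: rubber-lined jaws to +x (tips at 56 mm), flat handles to -x (ends at -68 mm). The frame is that of the +y half: fully squeezed, it turns +0.3 rad against the clip's centre line.
- clip_mouth (a point): Middle of the clip's V-notched jaws when closed: x = 42 mm, y = 0, 12 mm above the underside, fixed to the +y half. On the pole it lies within 8 mm of the pole's axis. Fully squeezed, the jaw tips stand about 34 mm apart.
- clip_grip (a point): Middle between the clip's handles, where to squeeze: x = -50 mm, 12 mm up. Width over the handles there 50 mm at rest (60 mm at the ends), about 20 mm and parallel when fully squeezed. It takes about 7 N to start and 15 N at the stop; a grip of 20 to 40 N opens it fully. Squeezed there, the notch middle lies about 91 mm ahead of the gripper on the clip's centre line.
- clip_hinge (a joint): Opening angle of the clip (rad): 0 shut, 0.6 fully open (the stop, handles squeezed), about 0.17 when closed on the pole. A spring shuts it; let go on the pole, it stays there by itself.
- bracket: Cast aluminium focus arm, 0.5 to 0.8 kg, flat on the bench. Origin under its balance point on the flat underside; x along the arm to the light collar, z up. A bar 16 mm wide, 30 mm high joins a round collar (44 mm outside, 26 mm hole, axis at x = 138 mm, 30 mm high) to a heavy block (x = -37 to -87 mm, 54 mm wide, 46 mm high, a black knob each side, 86 mm over both). Grip it with about 80 N.
- collar (a point): Centre of the collar hole at the arm's flat underside (x = +138 mm, y = 0, z = 0 of the focus arm). Gripped loosely and far from its balance point, the arm sags.
- vial_a: Bystander: upright clear plastic vial with a white foam plug, 33 mm wide, 109 mm tall; origin under its centre.
- vial_b: Bystander: a second vial of the same kind; origin under its centre.
- tub: Bystander: open clear tub of plugged vials, 200 x 180 mm, vial tops at 108 mm; origin under its centre.
- brush: Bystander: small brush lying on the bench, 150 mm long; origin at its underside.

How it is judged:
By the outcome, as a careful person would: the job done as asked, in the order asked, and still so for the second after the job is handed in, while the arm keeps its last pose, push and grip.
It also fails if it takes over 67 s, if anything falls off the work surface, if the arm or the gripper's body presses on something with over 40 N, if the wrist force passes 120 N, or if a joint passes its speed limit or range.

### The arm

A 6-joint arm with a two-finger parallel gripper is mounted at the origin on the work surface. World frame = base frame: x ahead of the robot, y to its left, z up, the work surface at z = 0. Lengths are in mm, angles in degrees, forces in N, time in s.
With the tool pointing down it reaches from about 300 to 850 mm from the base axis. Payload 4.2 kg.
Tool frame: the origin (TCP) lies midway between the tips of the shut fingers; the grasp point (between the pads) lies 19 mm behind it (pinch_z is the distance from the TCP to the grasp point, in mm); z points along the fingers, y is the line along which they close (so a half turn about z gives the same grasp; the last joint's range is limited). The gripper opens to 91 mm and grips with 3 to 60 N. Pads are 32 mm wide; open, the fingers measure 118 mm over their backs; the gripper's body (76 mm by 178 mm) begins 60 mm behind the grasp point.
Start: joints at [74.943, 18.312, 89.639, -0, 72.044, -1.146], TCP at [138.244, 558.15, 213.976] pointing down, gripper open.
Joint ranges: [-177.97, 177.97], [-48.28, 115.42], [12.27, 149.76], [-77.06, 257.06], [2.81, 150.46], [-146.56, 146.56]. Speed limits (degrees/s): [147.25, 147.25, 180, 180, 180, 180].

### API

Orientations are given as [roll, pitch, yaw] about the fixed x, y, z axes, in that order (R = Rz(yaw) Ry(pitch) Rx(roll)).
In Python, from workcell import * gives the robot as it stands.
- The arm moves only by the tool step_arm, never from a script. Its argument "steps" is a list of rows, each a list of 7 numbers: the turn, a rotation vector about the tool's x, y, z in degrees, then the shift along the tool's x, y, z in mm, then the opening, from 0 (shut) to 1 (fully open). In form: [[rx, ry, rz, x, y, z, hand], ...]. A call has exactly 8 rows; each row shifts and turns the commanded pose from where the row before left it, along the tool's axes as they then stand; what a row does not reach is not made up. A row lasts 1/8 s, in which the tool goes at most 62.5 mm and 10.7 degrees, less where a joint would pass 70% of its speed; a pose out of reach is approached as far as the arm can. A call is refused whole if a number of a shift passes 62.5 or a number of a turn 10.7, either way. A call with a gripper value outside its range is refused whole. The fingers move at their own pace and stop on an object; "force" is the grip in N (left out, the last holds). Time passes only in rows, so rows that do not move let the fingers close, or fill a call up. It gives the time, the measured TCP pose, the force, the opening and the grip force at its end, in the units of the state.
- state(): the state, without advancing time (a new reading comes with each control period).
- grab_frame(name): name is "scene" or "top"; returns a dict with "image" (400x640x3 uint8, blue, green, red), "fovy" (degrees; the focal length in pixels is half the picture's height over the tangent of half this angle, whatever the lens; pixels are square), "cx", "cy" (the principal point, pixels), "origin" and "rotation" of the camera in the world. Camera axes: x right, y down, z forward; pixel columns grow to the right and rows downward; lengths in mm; the calibration is good to about 2 mm. A picture is of the moment at which its call begins. There is no depth.
- job_done(): hands the job in; it is judged then, once.
The state is a dict: "time_s": time; "qpos": joint angles; "qvel": joint speeds; "effort": joint torques, N m; "ee_pos": TCP position; "ee_rot": TCP orientation; "force": force on the tool from outside, world axes, zero at the start; "torque": the same for the moment, N m; "gripper_width": finger opening in mm; "gripper_force": force on a finger pad.
Only numpy, scipy, OpenCV 4.12 (cv2) and the standard library are available. Lean on these libraries where they do the work, as an engineer would, in place of code of your own. Each camera call takes 0.05 s, during which the arm holds its last target. There are 200 camera calls.

## Working session

There is one attempt and no reset: what is moved stays moved. The work goes in short steps, Python scripts to look and compute and a tool call to move; the robot and the scene stay as the last step left them, time stands still between calls to the robot, and variables do not carry over. Pictures are saved under pics/ and viewed, at most 10 in all, crops included, and the job is handed in when it is done.

Besides the shell and the picture viewer there is one more tool, called as name(argument=value, ...), one argument or row to a line, values as JSON. step_arm: Moves the arm, as the interface text tells. Its arguments: {"type":"object","properties":{"steps":{"type":"array","items":{"type":"array","items":{"type":"number"}}},"force":{"type":"number"}},"required":["steps"]}

```bash
mkdir -p pics; ls; python3 - <<'E'
from workcell import *
import cv2,json
s=state();print({k:s[k] for k in('time_s','ee_pos','ee_rot','gripper_width')})
for n in('scene','top'):
    f=grab_frame(n);cv2.imwrite(f'pics/{n}0.png',f['image']);print(n,f['fovy'],f['cx'],f['cy'],f['origin'],f['rotation'])
E
```

```text
pics
{'time_s': 0.0, 'ee_pos': array([138.10883118, 557.66248699, 213.1365983 ]), 'ee_rot': array([-1.79900342e+02, -1.21192003e-03,  1.66088394e+02]), 'gripper_width': 91.39377449265575}
scene 46.319358890106514 327.71893723734394 209.45455582565182 [1203.94829415 -878.24896291 1053.49798113] [-130.12535516    0.57493876   32.33009445]
top 51.243476249466006 324.84986601430535 202.28308184979798 [ 404.98928108   27.82375113 1389.02969893] [-169.76275967   -0.59805003  -88.67728068]
```

View pics/scene0.png

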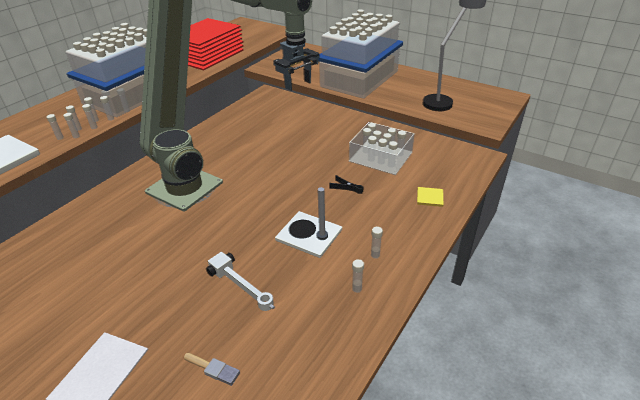

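View pics/top0.png

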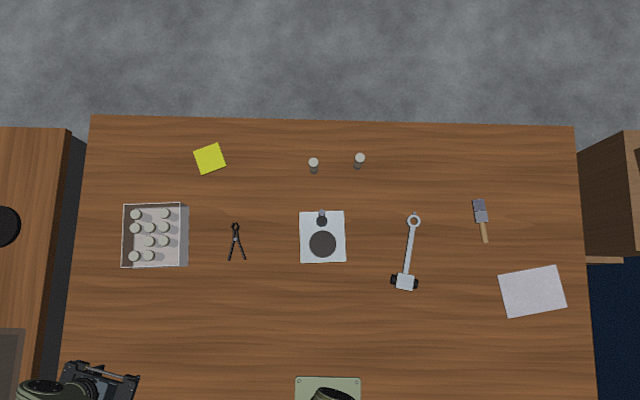

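Scene view: the pole runs from (321,188) to (322,236), the clip is near (347,186), and the focus arm runs from (220,263) to (265,299). In the top view, the clip is near (236,240), the plate near (322,237), the collar at (413,221) and the block at (404,282).

```bash
cat > h.py <<'E'
from workcell import *
import numpy as np, cv2
from scipy.spatial.transform import Rotation as R
def ray(f,p):
    fl=f['image'].shape[0]/2/np.tan(np.radians(f['fovy'])/2)
    d=np.array([(p[0]-f['cx'])/fl,(p[1]-f['cy'])/fl,1.])
    return np.array(f['origin']),R.from_euler('xyz',f['rotation'],degrees=True).apply(d/np.linalg.norm(d))
def plane(f,p,z):
    o,d=ray(f,p);return o+d*(z-o[2])/d[2]
def tri(f,p,g,q):
    a,d=ray(f,p);b,e=ray(g,q)
    t=np.linalg.lstsq(np.c_[d,-e],b-a,rcond=None)[0]
    return (a+t[0]*d+b+t[1]*e)/2,np.linalg.norm(a+t[0]*d-b-t[1]*e)
def proj(f,X):
    fl=f['image'].shape[0]/2/np.tan(np.radians(f['fovy'])/2)
    c=R.from_euler('xyz',f['rotation'],degrees=True).inv().apply(np.array(X)-f['origin'])
    return np.array([f['cx'],f['cy']])+fl*c[:2]/c[2]
E
python3 - <<'E'
from h import *
t=grab_frame('top');s=grab_frame('scene')
def crop(f,x,y,w,h,k):return cv2.resize(f['image'][y:y+h,x:x+w],None,fx=k,fy=k,interpolation=cv2.INTER_CUBIC)
A=np.hstack([crop(t,215,205,45,75,6),crop(t,380,205,45,90,5)[:450]]) if 0 else None
a=crop(t,216,215,40,50,6);b=crop(t,295,200,54,50,6);c=crop(t,386,205,38,100,3)
d=crop(s,322,170,50,30,6);e=crop(s,295,178,50,70,4);g=crop(s,200,245,80,70,4)
C=np.zeros((580,800,3),np.uint8)
C[:300,:240]=a;C[:300,240:564]=b;C[:300,570:684]=c
C[300:480,:300]=d;C[300:580,300:500]=e;C[300:580,500-20:800]=g[:,:320] if 1 else 0
cv2.imwrite('pics/c1.png',C)
E
```

```text
(no output)
```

View pics/c1.png

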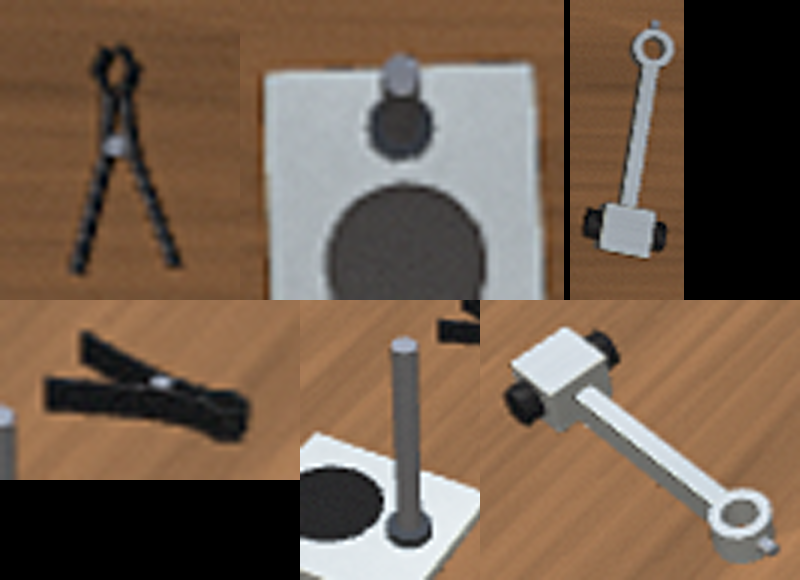

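The crops show the clip's bright pin at top px ≈ (234.8,238.9), with the jaws away from the robot. The pole top is at top px (321.4,211.3) and scene px (320.6,188.9), the collar hole at top px (413,220.3) and the block top at (404.9,281.6).

```bash
python3 - <<'E'
from h import *
np.set_printoptions(precision=1,suppress=True)
t=grab_frame('top');s=grab_frame('scene')
print('pole',tri(t,(321.4,211.3),s,(320.6,188.9)),plane(t,(321.4,211.3),210),plane(s,(320.6,188.9),210))
def c(x,y,ox,oy,k):return (ox+(x+.5)/k-.5,oy+(y+.5)/k-.5)
A=lambda x,y:c(x,y,216,215,6)
print('pin',tri(t,A(115,146),s,c(160,82,322,170,6)),plane(t,A(115,146),25),plane(s,c(160,82,322,170,6),25))
L=plane(t,A(78,270),24);Rr=plane(t,A(176,266),24);print('handles',L,Rr,np.linalg.norm(L-Rr),plane(t,A(119,47),24))
# brackets by mask
hsv=cv2.cvtColor(t['image'],cv2.COLOR_BGR2HSV)
m=((hsv[...,1]<45)&(hsv[...,2]>110)).astype(np.uint8);w=np.zeros_like(m);w[205:300,385:425]=m[205:300,385:425]
co,hi=cv2.findContours(w,cv2.RETR_CCOMP,cv2.CHAIN_APPROX_NONE)
for i,k in enumerate(co):
    if len(k)>5:
        M=cv2.moments(k);print(i,hi[0][i],len(k),cv2.minEnclosingCircle(k),M['m10']/max(M['m00'],1),M['m01']/max(M['m00'],1))
C=lambda x,y:c(x-570,y,386,205,3)
h=plane(t,C(652,47),30);b=plane(t,C(628,231),46);print('hole',h,'block',b,np.linalg.norm((h-b)[:2]),'exp 200')
G=lambda x,y:c(x-480,y-300,200,245,4)
h2=plane(s,G(740,513),30);b2=plane(s,G(562,365),46);print(h2,b2,np.linalg.norm((h2-b2)[:2]))
for n,p in(('va',(313.5,162)),('vb',(360,158))):print(n,plane(t,p,109))
for p in((124,204),(181,203),(187,266),(122,268)):print(plane(t,p,60))
E
```

```text
pole (array([592.6,  30.4, 210.2]), np.float64(2.3223747364001173)) [591.7  29.7 210. ] [593.3  31.5 210. ]
pin (array([524.6, 312.3,  23.5]), np.float64(4.3476680780235775)) [522.8 310.5  25. ] [527.  312.3  25. ]
handles [455.5 326.6  24. ] [458.9 273.9  24. ] 52.758739828603574 [577.1 311.9  24. ]
0 [-1 -1  1 -1] 184 ((410.4453430175781, 250.88250732421875), 39.148460388183594) 408.1796200345423 256.83793897524464
1 [-1 -1 -1  0] 24 ((413.5909118652344, 220.59091186523438), 4.628884792327881) 413.5964912280702 220.59649122807016
hole [ 597.6 -272.3   30. ] block [ 398.5 -240.5   46. ] 201.5973613119108 exp 200
[ 600.4 -271.8   30. ] [ 410.9 -241.1   46. ] 192.00762453282218
va [765.4  58.8 109. ]
vb [782.4 -88.8 109. ]
[623.5 665.9  60. ]
[631.3 483.4  60. ]
[431.2 447.7  60. ]
[420.2 650.1  60. ]
```

step_arm(
  steps=[
    [0,0,-9.75,0,0,0,1],
    [0,0,-9.75,0,0,0,1],
    [0,0,0,-39,-35.5,5,1],
    [0,0,0,-39,-35.5,5,1],
    [0,0,0,-39,-35.5,5,1],
    [0,0,0,-39,-35.5,5,1],
    [0,0,0,-39,-35.5,5,1],
    [0,0,0,-39,-35.5,5,1],
  ],
  force=30,
)

```text
time_s: 1.3
ee_pos: [393.1, 367.8, 183.9]
ee_rot: [180.0, 0.0, -174.4]
force: [0.8, 0.3, 0.3]
gripper_width: 91.0
gripper_force: 0.0
```

```bash
cat >> h.py <<'E'
def go(pos,yaw=None):
    s=state();r=R.from_euler('xyz',s['ee_rot'],degrees=True)
    print('t',round(s['time_s'],2),'pos',np.round(s['ee_pos'],1),'rot',np.round(s['ee_rot'],1),'w',round(s['gripper_width'],1),'F',np.round(s['force'],1))
    q=r
    if yaw is not None:
        q=R.from_euler('xyz',[180,0,yaw],degrees=True);print('turn',np.round((r.inv()*q).as_rotvec(degrees=True),2))
    print('shift(after turn)',np.round(q.inv().apply(np.array(pos)-s['ee_pos']),1))
E
python3 -c "
from h import *
go((475,306,120),185.6)"
```

```text
t 1.3 pos [393.1 367.8 183.9] rot [ 180.     0.  -174.4] w 91.0 F [0.8 0.3 0.3]
turn [ 0.02  0.02 -0.01]
shift(after turn) [-75.5 -69.5  63.9]
```

step_arm(
  steps=[
    [0,0,0,-25,-23,20,1],
    [0,0,0,-25,-23,20,1],
    [0,0,0,-25.5,-23.5,20,1],
    [0,0,0,0,0,20,1],
    [0,0,0,0,0,20,1],
    [0,0,0,0,0,20,1],
    [0,0,0,0,0,0,1],
    [0,0,0,0,0,0,1],
  ],
)

```text
time_s: 2.3
ee_pos: [474.2, 307.5, 64.6]
ee_rot: [180.0, 0.1, -174.4]
force: [0.8, 0.2, 0.4]
gripper_width: 91.3
gripper_force: 0.0
```

```bash
python3 - <<'E'
from h import *
go((475,306,4),185.6)
s=grab_frame('scene');t=grab_frame('top')
a=cv2.resize(s['image'][140:210,300:400],None,fx=5,fy=5,interpolation=2);b=cv2.resize(t['image'][200:290,200:260],None,fx=5,fy=5,interpolation=2)
C=np.zeros((450,800,3),np.uint8);C[:350,:500]=a;C[:,500:]=b;cv2.imwrite('pics/c2.png',C)
E
```

```text
t 2.3 pos [474.2 307.5  64.6] rot [ 1.800e+02  1.000e-01 -1.744e+02] w 91.3 F [0.8 0.2 0.4]
turn [ 0.03  0.06 -0.  ]
shift(after turn) [-0.6 -1.5 60.6]
```

View pics/c2.png

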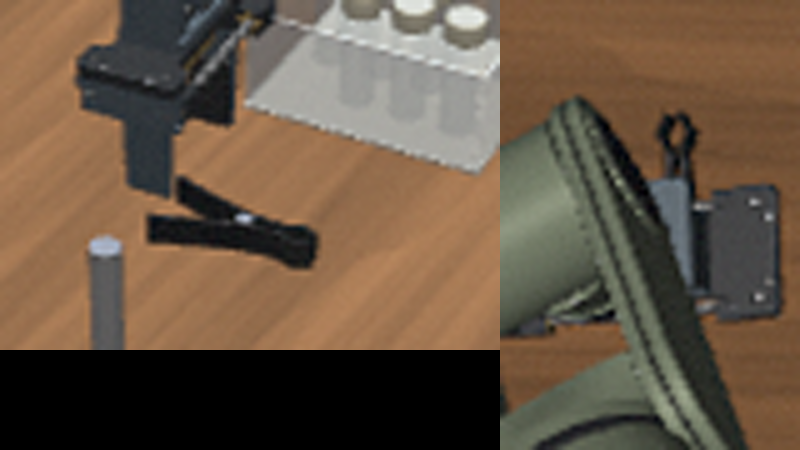

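The gripper is above the handles and straddles them, with the clip centred in both views. I'll descend and squeeze.

step_arm(
  steps=[
    [0,0,0,0,-1,15,1],
    [0,0,0,0,0,15,1],
    [0,0,0,0,0,15,1],
    [0,0,0,0,0,15,1],
    [0,0,0,0,0,0,1],
    [0,0,0,0,0,0,1],
    [0,0,0,0,0,0,0],
    [0,0,0,0,0,0,0],
  ],
  force=30,
)

```text
time_s: 3.4
ee_pos: [474.2, 306.3, 4.5]
ee_rot: [180.0, 0.1, -174.4]
force: [0.2, 0.3, -0.3]
gripper_width: 74.0
gripper_force: 0.0
```

step_arm(
  steps=[
    [0,0,0,0,0,0,0],
    [0,0,0,0,0,0,0],
    [0,0,0,0,0,0,0],
    [0,0,0,0,0,0,0],
    [0,0,0,0,0,0,0],
    [0,0,0,0,0,0,0],
    [0,0,0,0,0,0,0],
    [0,0,0,0,0,0,0],
  ],
)

```text
time_s: 4.4
ee_pos: [474.1, 306.4, 4.1]
ee_rot: [180.0, 0.0, -174.4]
force: [-0.6, 1.6, 3.0]
gripper_width: 16.0
gripper_force: 30.0
```

step_arm(
  steps=[
    [0,0,0,0,0,-20,0],
    [0,0,0,0,0,-39,0],
    [0,0,0,0,0,-39,0],
    [0,0,0,12,0,-39,0],
    [0,0,0,12,-15,-19,0],
    [0,0,0,12,-30,0,0],
    [0,0,0,13,-30,0,0],
    [0,0,0,0,-30,0,0],
  ],
)

```text
time_s: 5.4
ee_pos: [433.8, 195.4, 159.4]
ee_rot: [-179.9, -0.1, -174.4]
force: [0.6, 0.5, -1.3]
gripper_width: 16.4
gripper_force: 30.0
```

step_arm(
  steps=[
    [0,0,0,0,-32,0,0],
    [0,0,0,0,-32,0,0],
    [0,0,0,0,-32,0,0],
    [0,0,0,0,-32,0,0],
    [0,0,0,0,-32,0,0],
    [0,0,0,0,-21,0,0],
    [0,0,0,0,0,0,0],
    [0,0,0,0,0,0,0],
  ],
)

```text
time_s: 6.4
ee_pos: [452.6, 17.1, 159.6]
ee_rot: [180.0, -0.1, -174.4]
force: [-0.0, 0.3, -1.1]
gripper_width: 16.1
gripper_force: 30.0
```

```bash
python3 - <<'E'
from h import *
go((502,21.5,160),185.6)
s=grab_frame('scene');t=grab_frame('top')
a=cv2.resize(s['image'][140:250,250:360],None,fx=5,fy=5,interpolation=2)[:450];b=cv2.resize(t['image'][185:260,293:353],None,fx=6,fy=6,interpolation=2)
cv2.imwrite('pics/c3.png',np.hstack([a[:,:440],b]))
E
```

```text
t 6.4 pos [452.6  17.1 159.6] rot [ 1.800e+02 -1.000e-01 -1.744e+02] w 16.1 F [-0.   0.3 -1.1]
turn [ 0.02 -0.05 -0.01]
shift(after turn) [-49.6  -0.5  -0.4]
```

View pics/c3.png

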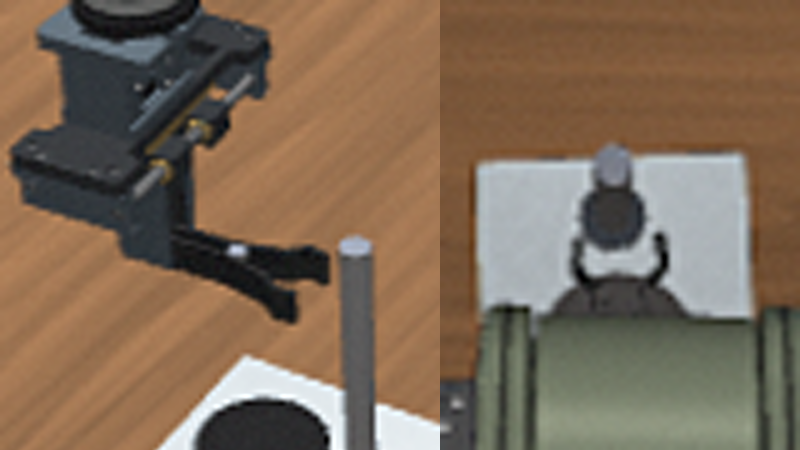

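```bash
python3 - <<'E'
from h import *
t=grab_frame('top');s=grab_frame('scene')
c=lambda x,y:(293+(x-440+.5)/6-.5,185+(y+.5)/6-.5)
a=plane(t,c(576,238),178);b=plane(t,c(663,236),178);print(a,b,(a+b)/2,np.linalg.norm(a-b))
print(plane(s,(250+237.5/5-.5,140+250.5/5-.5),181))
e=lambda x,y:(250+(x+.5)/5-.5,140+(y+.5)/5-.5)
l=plane(s,e(312,252),180);r=plane(s,e(282,294),180);print(l,r,(l+r)/2)
E
```

```text
[558.02403467  46.77828989 178.        ] [560.03940198   4.42640048 178.        ] [559.03171833  25.60234519 178.        ] 42.399814174301014
[512.76713724  22.09099647 181.        ]
[552.16385781  45.49282752 180.        ] [559.68162232   2.07366349 180.        ] [555.92274006  23.78324551 180.        ]
```

The clip is held open, with its jaws facing the pole and about level. The tip midpoint is ≈(557.5,25), so the lateral error is about 1 mm. I'll move forward 49 mm.

step_arm(
  steps=[
    [0,0,0,-8,1,0,0],
    [0,0,0,-8,0,0,0],
    [0,0,0,-8,0,0,0],
    [0,0,0,-8,0,0,0],
    [0,0,0,-8,0,0,0],
    [0,0,0,-8,0,0,0],
    [0,0,0,0,0,0,0],
    [0,0,0,0,0,0,0],
  ],
)

```text
time_s: 7.6
ee_pos: [500.4, 22.4, 159.8]
ee_rot: [180.0, -0.0, -174.4]
force: [-0.4, 0.5, -0.3]
gripper_width: 16.3
gripper_force: 30.0
```

```bash
python3 - <<'E'
from h import *
go((502,21.5,160),185.6)
s=grab_frame('scene');t=grab_frame('top')
a=cv2.resize(s['image'][140:230,270:350],None,fx=5,fy=5,interpolation=2)[:450];b=cv2.resize(t['image'][185:260,293:353],None,fx=6,fy=6,interpolation=2)
cv2.imwrite('pics/c4.png',np.hstack([a,b]))
E
```

```text
t 7.6 pos [500.4  22.4 159.8] rot [ 180.    -0.  -174.4] w 16.3 F [-0.4  0.5 -0.3]
turn [ 0.01 -0.03 -0.01]
shift(after turn) [-1.5 -1.  -0.2]
```

View pics/c4.png

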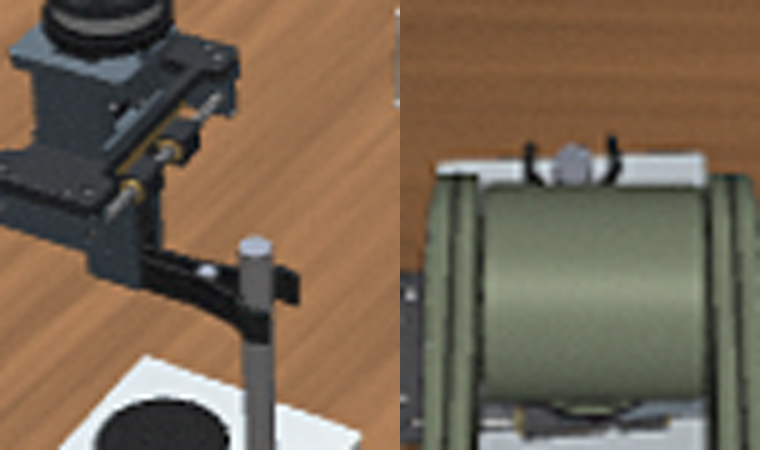

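The jaws straddle the pole symmetrically: top px 530 and 612 either side of the pole at 573. I'll release slowly.

step_arm(
  steps=[
    [0,0,0,0,0,0,0.22],
    [0,0,0,0,0,0,0.28],
    [0,0,0,0,0,0,0.34],
    [0,0,0,0,0,0,0.4],
    [0,0,0,0,0,0,0.5],
    [0,0,0,0,0,0,0.65],
    [0,0,0,0,0,0,0.8],
    [0,0,0,0,0,0,0.9],
  ],
)

```text
time_s: 8.7
ee_pos: [501.0, 22.4, 160.1]
ee_rot: [180.0, 0.1, -174.4]
force: [-0.5, 0.3, 0.8]
gripper_width: 72.6
gripper_force: 0.0
```

step_arm(
  steps=[
    [0,0,0,0,0,0,0.9],
    [0,0,0,0,0,0,0.9],
    [0,0,0,0,0,-20,0.9],
    [0,0,0,0,0,-30,0.9],
    [0,0,0,0,0,-40,0.9],
    [0,0,0,0,0,-40,0.9],
    [0,0,0,30,0,-30,0.9],
    [0,0,0,40,0,0,0.9],
  ],
)

```text
time_s: 9.7
ee_pos: [431.9, 15.5, 322.2]
ee_rot: [-180.0, 0.3, -174.4]
force: [-1.0, 0.6, -0.0]
gripper_width: 82.5
gripper_force: 0.0
```

```bash
python3 - <<'E'
from h import *
go((470,-200,250))
s=grab_frame('scene');t=grab_frame('top')
a=cv2.resize(s['image'][150:240,270:350],None,fx=5,fy=5,interpolation=2)[:450];b=cv2.resize(t['image'][185:260,293:353],None,fx=6,fy=6,interpolation=2)
cv2.imwrite('pics/c5.png',np.hstack([a,b]))
E
```

```text
t 9.7 pos [431.9  15.5 322.2] rot [-180.     0.3 -174.4] w 82.5 F [-1.   0.6 -0. ]
shift(after turn) [ -16.5 -218.2   72.4]
```

View pics/c5.png

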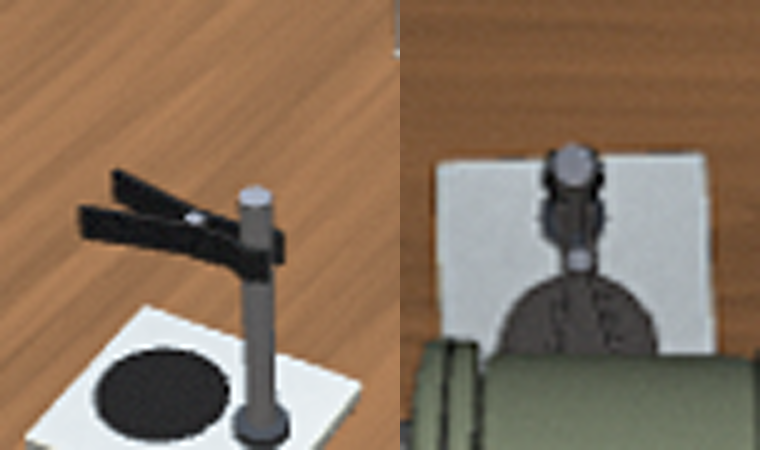

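The clip sits level on the pole, with its top about 30 mm below the pole top (pole top at px (255,197), jaws near (262,255) in the crop). Next is the focus arm.

step_arm(
  steps=[
    [0,0,7.4,0,0,0,1],
    [0,0,7.4,0,0,0,1],
    [0,0,0,-12,-42,0,1],
    [0,0,0,-12,-43,20,1],
    [0,0,0,-12,-43,45,1],
    [0,0,0,-12,-43,45,1],
    [0,0,0,-12,-43,45,1],
    [0,0,0,-12,-43,45,1],
  ],
)

```text
time_s: 10.8
ee_pos: [461.2, -248.8, 120.8]
ee_rot: [-180.0, 0.1, 170.8]
force: [0.6, 0.4, -0.3]
gripper_width: 91.4
gripper_force: 0.0
```

step_arm(
  steps=[
    [0,0,0,0,0,10,1],
    [0,0,0,0,0,10,1],
    [0,0,0,0,0,10,1],
    [0,0,0,0,0,10,1],
    [0,0,0,0,0,0,1],
    [0,0,0,0,0,0,1],
    [0,0,0,0,0,0,1],
    [0,0,0,0,0,0,1],
  ],
)

```text
time_s: 11.8
ee_pos: [460.8, -247.2, 82.7]
ee_rot: [-180.0, 0.0, 170.8]
force: [-0.1, 0.6, -0.4]
gripper_width: 91.1
gripper_force: 0.0
```

```bash
python3 - <<'E'
from h import *
go((461.5,-250.3,4),170.8)
s=grab_frame('scene');t=grab_frame('top')
a=cv2.resize(s['image'][230:320,195:285],None,fx=5,fy=5,interpolation=2)[:450];b=cv2.resize(t['image'][205:300,370:440],None,fx=5,fy=5,interpolation=2)[:450]
cv2.imwrite('pics/c6.png',np.hstack([a,b]))
E
```

```text
t 11.8 pos [ 460.8 -247.2   82.7] rot [-180.     0.   170.8] w 91.1 F [-0.1  0.6 -0.4]
turn [-0.01  0.04 -0.02]
shift(after turn) [-1.2 -2.9 78.7]
```

View pics/c6.png

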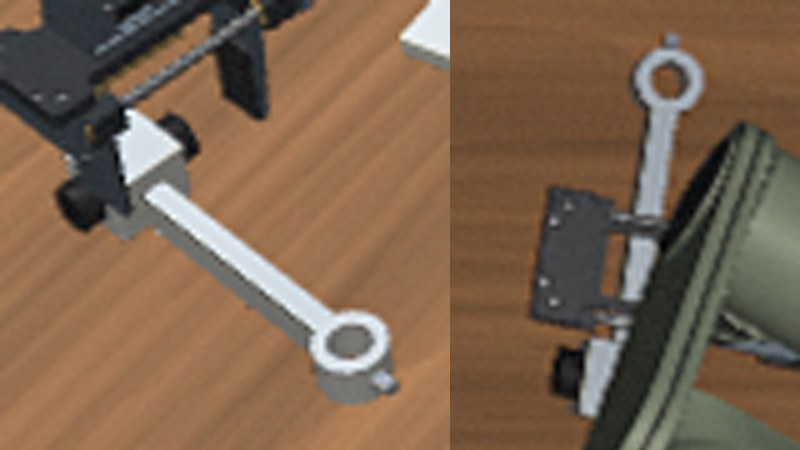

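The gripper straddles the bar and the bar is clear of obstructions. I'll descend, close at 60 N, then lift a little.

step_arm(
  steps=[
    [0,0,0,-1,-3,13,1],
    [0,0,0,0,0,13,1],
    [0,0,0,0,0,13,1],
    [0,0,0,0,0,13,1],
    [0,0,0,0,0,13,1],
    [0,0,0,0,0,13,1],
    [0,0,0,0,0,0,1],
    [0,0,0,0,0,0,0],
  ],
  force=60,
)

```text
time_s: 12.9
ee_pos: [461.4, -250.4, 4.6]
ee_rot: [-180.0, 0.0, 170.8]
force: [-0.6, 0.2, 0.5]
gripper_width: 83.9
gripper_force: 0.0
```

step_arm(
  steps=[
    [0,0,0,0,0,0,0],
    [0,0,0,0,0,0,0],
    [0,0,0,0,0,0,0],
    [0,0,0,0,0,0,0],
    [0,0,0,0,0,0,0],
    [0,0,0,0,0,0,0],
    [0,0,0,0,0,0,0],
    [0,0,0,0,0,0,0],
  ],
)

```text
time_s: 13.9
ee_pos: [461.1, -249.9, 4.4]
ee_rot: [180.0, -0.0, 170.8]
force: [0.3, 2.8, 0.1]
gripper_width: 15.6
gripper_force: 60.0
```

step_arm(
  steps=[
    [0,0,0,0,0,-5,0],
    [0,0,0,0,0,-10,0],
    [0,0,0,0,0,-10,0],
    [0,0,0,0,0,-10,0],
    [0,0,0,0,0,-5,0],
    [0,0,0,0,0,0,0],
    [0,0,0,0,0,0,0],
    [0,0,0,0,0,0,0],
  ],
)

```text
time_s: 14.9
ee_pos: [460.9, -250.1, 44.0]
ee_rot: [180.0, -0.0, 170.8]
force: [-0.4, 0.1, -5.1]
gripper_width: 15.9
gripper_force: 60.0
```

```bash
python3 - <<'E'
from h import *
go((461.5,-250.3,45),170.8);print(state()['torque'],state()['gripper_force'])
s=grab_frame('scene');t=grab_frame('top')
a=cv2.resize(s['image'][220:310,195:285],None,fx=5,fy=5,interpolation=2)[:450];b=cv2.resize(t['image'][200:290,370:440],None,fx=5,fy=5,interpolation=2)[:450]
cv2.imwrite('pics/c7.png',np.hstack([a,b]))
E
```

```text
t 14.9 pos [ 460.9 -250.1   44. ] rot [180.   -0.  170.8] w 15.9 F [-0.4  0.1 -5.1]
turn [ 0.02 -0.05 -0.01]
shift(after turn) [-0.7 -0.1 -1. ]
[ 0.00232853  0.00300127 -0.05463551] 59.99366641044617
```

View pics/c7.png

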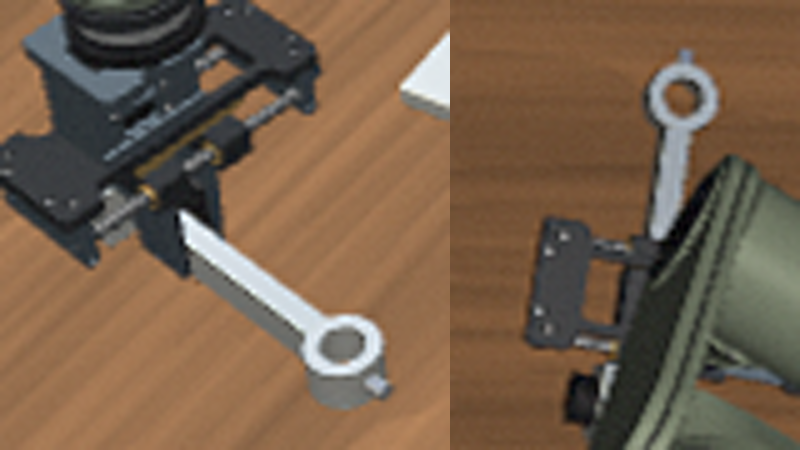

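The arm is gripped and lifted. The collar hole is near scene px (263,288) and top px (416.3,219). I'll check its height for sag.

```bash
cat >> h.py <<'E'
def hole(f,box):
    x0,y0,x1,y1=box;k=8
    im=cv2.resize(f['image'][y0:y1,x0:x1],None,fx=k,fy=k,interpolation=cv2.INTER_CUBIC)
    h=cv2.cvtColor(im,cv2.COLOR_BGR2HSV);m=((h[...,2]>140)&(h[...,1]<60)).astype(np.uint8)
    co,hi=cv2.findContours(m,cv2.RETR_CCOMP,cv2.CHAIN_APPROX_NONE)
    c=[q for q,g in zip(co,hi[0]) if g[3]>=0 and len(q)>40]
    if not c:return None
    c=max(c,key=cv2.contourArea);(x,y),ax,_=cv2.fitEllipse(c)
    return (x0+(x+.5)/k-.5,y0+(y+.5)/k-.5),np.array(ax)/k
E
python3 - <<'E'
from h import *
np.set_printoptions(precision=1,suppress=True)
s=grab_frame('scene');t=grab_frame('top')
a=hole(s,(253,276,276,306));b=hole(t,(404,208,428,232));print(a,b)
if a and b:print(tri(t,b[0],s,a[0]))
p=(263.1,287.9);q=(416.4,218.9);print(tri(t,q,s,p),plane(t,q,69.5),plane(s,p,69.5))
d=np.array([np.cos(np.radians(-9.2)),np.sin(np.radians(-9.2))]);print('expected',state()['ee_pos'][:2]+138*d)
E
```

```text
((263.04497146606445, 288.5063953399658), array([6.7, 9.2])) ((416.31868171691895, 218.94257164001465), array([8.3, 8.6]))
(array([ 598.2, -273. ,   69.2]), np.float64(3.984221691823525))
(array([ 598.2, -272.7,   71.4]), np.float64(4.333542635878936)) [ 596.9 -274.6   69.5] [ 598.7 -270.1   69.5]
expected [ 597.3 -272.2]
```

The arm is level: hole height is 69.2 mm against 69.5 mm expected. I'll raise it, then carry it over the pole.

step_arm(
  steps=[
    [0,0,0,0,0,-15,0],
    [0,0,0,0,0,-30,0],
    [0,0,0,0,0,-35,0],
    [0,0,0,5,0,-35,0],
    [0,0,0,10,0,-35,0],
    [0,0,0,10,5,-35,0],
    [0,0,0,10,10,-25,0],
    [0,0,0,10,20,-10,0],
  ],
)

```text
time_s: 16.1
ee_pos: [422.4, -208.3, 266.7]
ee_rot: [-179.9, 0.2, 170.7]
force: [0.4, 0.5, -6.3]
gripper_width: 15.9
gripper_force: 60.0
```

step_arm(
  steps=[
    [0,0,0,5,28,0,0],
    [0,0,0,3.5,32,0,0],
    [0,0,0,0,34,0,0],
    [0,0,0,0,34,0,0],
    [0,0,0,0,34,0,0],
    [0,0,0,0,34,0,0],
    [0,0,0,0,28,0,0],
    [0,0,0,0,20,0,0],
  ],
)

```text
time_s: 17.1
ee_pos: [451.8, 35.7, 264.0]
ee_rot: [180.0, -0.1, 170.9]
force: [0.1, -1.0, -5.6]
gripper_width: 15.6
gripper_force: 60.0
```

step_arm(
  steps=[
    [0,0,0,0,12,0,0],
    [0,0,0,0,7,0,0],
    [0,0,0,0,0,0,0],
    [0,0,0,0,0,3,0],
    [0,0,0,0,0,4,0],
    [0,0,0,0,0,4,0],
    [0,0,0,0,0,3,0],
    [0,0,0,0,0,0,0],
  ],
)

```text
time_s: 18.1
ee_pos: [455.8, 52.4, 250.1]
ee_rot: [-180.0, -0.0, 170.8]
force: [-1.4, -0.1, -4.7]
gripper_width: 15.9
gripper_force: 60.0
```

```bash
python3 - <<'E'
from h import *
go((455.6,53,244.5),170.8)
s=grab_frame('scene');t=grab_frame('top')
ps,pt=proj(s,(592.6,30.4,270)),proj(t,(592.6,30.4,270));print(ps,pt)
a=hole(s,(int(ps[0])-12,int(ps[1])-14,int(ps[0])+13,int(ps[1])+14));b=hole(t,(int(pt[0])-12,int(pt[1])-12,int(pt[0])+13,int(pt[1])+13));print(a,b)
if a and b:print(tri(t,b[0],s,a[0]),plane(t,b[0],270),plane(s,a[0],270))
x=cv2.resize(s['image'][140:230,275:355],None,fx=5,fy=5,interpolation=2);y=cv2.resize(t['image'][185:275,290:360],None,fx=5,fy=5,interpolation=2)
cv2.imwrite('pics/c8.png',np.hstack([x,y]))
E
```

```text
t 18.1 pos [455.8  52.4 250.1] rot [-180.    -0.   170.8] w 15.9 F [-1.4 -0.1 -4.7]
turn [-0.01 -0.04 -0.02]
shift(after turn) [0.3 0.6 5.6]
[319.78635287 172.45290569] [321.20161478 207.51667191]
((320.42724609375, 171.0138578414917), array([4.76000357, 8.56507969])) ((321.9327173233032, 207.416353225708), array([ 9.43838882, 10.1529026 ]))
(array([593.40918081,  29.52792438, 275.48618057]), np.float64(3.552916773220098)) [592.926031    28.41841934 270.        ] [590.29807647  37.31994369 270.        ]
```

View pics/c8.png

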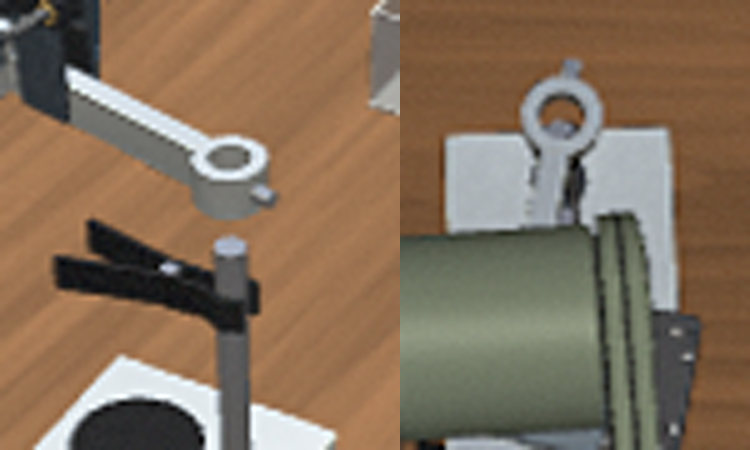

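The collar hangs over the pole: measured hole (593.4, 29.5, 275.5) against pole (592.6, 30.4). I'll lower it 5.5 mm, trim by under 1 mm, and let it settle.

step_arm(
  steps=[
    [0,0,0,0.8,0.6,2,0],
    [0,0,0,0,0,2,0],
    [0,0,0,0,0,1.5,0],
    [0,0,0,0,0,0,0],
    [0,0,0,0,0,0,0],
    [0,0,0,0,0,0,0],
    [0,0,0,0,0,0,0],
    [0,0,0,0,0,0,0],
  ],
)

```text
time_s: 19.2
ee_pos: [455.3, 53.2, 245.0]
ee_rot: [180.0, 0.0, 170.8]
force: [0.5, -0.6, -5.3]
gripper_width: 15.5
gripper_force: 60.0
```

```bash
python3 - <<'E'
from h import *
go((455.0,53,244.5),170.8)
s=grab_frame('scene');t=grab_frame('top')
a=hole(s,(308,160,333,188));b=hole(t,(309,195,335,220));print(a,b)
if a and b:print(tri(t,b[0],s,a[0]))
for p in((313.5,162),(360,158)):print('vial',t['image'][p[1],int(p[0])])
print(np.abs(state()['qvel']).max());print(job_done())
E
```

```text
t 19.2 pos [455.3  53.2 245. ] rot [180.    0.  170.8] w 15.5 F [ 0.5 -0.6 -5.3]
turn [ 0.    0.   -0.01]
shift(after turn) [ 0.3 -0.2  0.5]
((320.40488624572754, 172.29860973358154), array([4.59442949, 8.70755005])) ((321.67047691345215, 207.85539150238037), array([ 9.26585579, 10.28617954]))
(array([592.9393543 ,  30.14579179, 270.45260222]), np.float64(3.3332407906382207))
vial [160 168 168]
vial [161 168 168]
0.09515549476857472
the job is handed in; nothing more can be done
None
```

The job is handed in at 19.2 s: the clip is level on the pole's upper half, and the focus arm is held level and still about 30 mm above the pole top, its collar hole within about 1 mm of the pole's axis by my measurement.

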